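Turn the wide leaf of the drying chart

TASK

Turn the wide leaf of the drying reference chart. First push the low round tin off the chart's bare cover onto the open table, sliding it and never lifting or toppling it; then, with the fingertips, push the wide leaf up and over the spine and press it down until it lies flat on the other cover. Leave the narrow leaf as it is, and disturb nothing else.

Things in the scene. Friction and masses are not known exactly. Their poses are not given: they have to be found in the camera images.
- chart: Reference chart, fixed to the table: two black covers with a steel spine between, 250 mm along the spine, 360 mm across, covers 5 mm thick. Origin on the table under the spine's middle; x along the spine (away from the robot, give or take 0.35 rad), y across to the left, z up. Covers span y = -180 to -10 and +10 to +180 mm. Both leaves stand raised over the -y cover; the +y cover is the bare one.
- spine (a point): Middle of the spine rod, on the axis about which both leaves turn, 9 mm above the table, axes as the chart. The rod is 10 mm thick; its brackets reach 14 mm above the table.
- wide_leaf (a joint): Wide leaf's turn about the spine, rad: 0 = flat on the -y cover, pi/2 = upright, pi = flat on the +y cover (end stop). Starts at 0.45 to 0.95. Rigid white plate 4 mm thick, 160 mm along the spine (chart x = -120 to +40 mm), 160 mm from spine to free edge, 140 g. Stiff hinge: it stays at any angle where it is left, even just short of flat; 2 to 4 N near the free edge moves it.
- wide_leaf_edge (a point): Middle of the wide leaf's free edge, 160 mm from the spine axis, at chart x = -40 mm; half-way through the leaf's thickness.
- narrow_leaf (a joint): Turn of the narrow leaf about the same spine, same meaning; a plate 70 mm along the spine (chart x = +50 to +120 mm), as long and thick as the wide one. Starts between 0.15 and 0.35 and must stay as it is.
- narrow_leaf_edge (a point): Middle of the narrow leaf's free edge, at chart x = +85 mm.
- tin_center (a point): Centre (20 mm above the underside) of the low round metal tin, 65 mm across, 40 mm high, about 220 g, loose on the bare cover where the wide leaf has to lie; z axis up. The table beyond the +y cover's outer edge is clear for at least 100 mm.
- shaker: Slim glass shaker, 34 mm across, 100 mm high, standing on the far end of the bare cover, where the narrow leaf would lie. Origin under its centre. Leave it.
- jar: Glass jar with white lid, 64 mm across, 95 mm high, beyond the far end of the chart. Origin under its centre. Leave it.
- mug: White mug, 76 mm across, 85 mm high, beyond the far end of the chart. Origin under its centre. Leave it.
- tongs: Steel tongs lying flat, 240 mm long, to the left of the chart. Origin under the middle. Leave them.
- spatula: Spatula lying at the right. Origin under its middle. Leave it.
- bottle: Amber bottle, 60 mm across, 190 mm high, at the left, near the robot. Origin under its centre. Leave it.
- tin: The same tin; origin at the centre of its underside.
Mind the look-alikes: they are no part of the job. Of the things like the tin, leave any that is red; of the rest the larger one is meant.

How it is judged:
By the outcome, as a careful person would: the job done as asked, in the order asked, and still so for the second after the job is handed in, with the robot touching nothing.
It also fails if it takes over 58 s, if anything falls off the work surface, if the arm or the gripper's body presses on something with over 40 N, if the wrist force passes 120 N, or if a joint passes its speed limit or range.

ROBOT

A 7-joint arm with a two-finger parallel gripper is mounted at the origin on the work surface. World frame = base frame: x ahead of the robot, y to its left, z up, the work surface at z = 0. Lengths are in mm, angles in rad, forces in N, time in s.
With the tool pointing down it reaches from about 400 to 850 mm from the base axis. Payload 4.5 kg.
Tool frame: the origin (TCP) lies at the very end of the fingers, on their centre line; the grasp point (between the pads) lies 19 mm behind it; z points along the fingers, y is the line along which they close (so a half turn about z gives the same grasp; the last joint's range is limited). The gripper opens to 85 mm and grips with 20 to 120 N. Pads are 22 mm wide; open, the fingers measure 114 mm over their backs; the gripper's body (76 mm by 85 mm) begins 54 mm behind the grasp point. The pads swing forward as they close: fully open they stand 13 mm farther back than shut.
Start: joints at [1.179, 0.689, -0.195, 1.565, 0.157, 0.902, -0.215], TCP at [258.188, -569.206, 203.717] pointing down, gripper open.
Joint ranges: [-3.01, 3.01], [-0.46, 2.08], [-1.47, 1.51], [0.13, 2.56], [-1, 4.14], [0.04, 2.09], [-2.66, 2.66]. Speed limits (rad/s): [2.57, 2.57, 3.14, 3.14, 3.14, 3.14, 3.14].

INTERFACE

Orientations are given as a unit quaternion [x, y, z, w].
In Python, from station import robot gives the robot as it stands.
- The arm moves only by the shell command python3 -m creep 'ROWS' [FORCE]. ROWS is JSON, a list of rows, each an object of numbers: "dx", "dy", "dz": the shift along the tool's x, y, z in cm; "wx", "wy", "wz": the turn, a rotation vector about the tool's x, y, z in degrees; "gripper": the opening, from 0 (shut) to 1 (fully open). In form: [{"dx": .., "dy": .., "dz": .., "wx": .., "wy": .., "wz": .., "gripper": ..}, ...]. A call has exactly 10 rows; each row shifts and turns the commanded pose from where the row before left it, along the tool's axes as they then stand; what a row does not reach is not made up. A row lasts 1/10 s, in which the tool goes at most 50 mm and 8.59 degrees, less where a joint would pass 70% of its speed; a pose out of reach is approached as far as the arm can. A call is refused whole if a number of a shift passes 5 or a number of a turn 8.59, either way. A call with a gripper value outside its range is refused whole. The fingers move at their own pace and stop on an object; FORCE is the grip in N (left out, the last holds). Time passes only in rows, so rows that do not move let the fingers close, or fill a call up. It gives the time, the measured TCP pose, the force, the opening and the grip force at its end, in the units of the state.
- robot.get_obs(): the state, without advancing time (a new reading comes with each control period).
- robot.capture(name): name is "scene" or "top" or "wrist"; returns a dict with "color" (384x512x3 uint8, blue, green, red), "z_map" (384x512 float32, mm along the optical axis (not along the pixel's ray), 0 where there is no reading), "camera_matrix" (3x3 intrinsics, pixels), "R" (3x3) and "t" (3): a world point X has camera coordinates R X + t. Camera axes: x right, y down, z forward; pixel columns grow to the right and rows downward; lengths in mm; the calibration is good to about 2 mm. A picture is of the moment at which its call begins.
- robot.close_job(): hands the job in; it is judged then, once.
The state is a dict: "clock": time; "joint_positions": joint angles; "qvel": joint speeds; "tau": joint torques, N m; "ee_pos": TCP position; "eef_rot": TCP orientation; "contact_force": force on the tool from outside, world axes, zero at the start; "wrist_torque": the same for the moment, N m; "width": opening from 0.0 (shut) to 1.0 (fully open); "finger_force": force on a finger pad.
Only numpy, scipy, OpenCV 4.12 (cv2) and the standard library are available. Lean on these libraries where they do the work, as an engineer would, in place of code of your own. Each camera call takes 0.05 s, during which the arm holds its last target. There are 200 camera calls.

## Working session

There is one attempt and no reset: what is moved stays moved. The work goes in short steps, Python scripts to look and compute and a shell command to move; the robot and the scene stay as the last step left them, time stands still between calls to the robot, and variables do not carry over. Pictures are saved under pics/ and viewed, at most 10 in all, crops included, and the job is handed in when it is done.

```bash
mkdir -p pics; python3 - <<'E'
from station import robot
import cv2,numpy as np
o=robot.get_obs();print({k:np.round(v,3).tolist() for k,v in o.items()})
for n in("scene","top"):
    c=robot.capture(n);np.savez(f"{n}.npz",**c);cv2.imwrite(f"pics/{n}.png",cv2.resize(c["color"],(800,600)))
    print(n,np.round(-c["R"].T@c["t"]),c["camera_matrix"].tolist())
E
```

```text
{'clock': 0.0, 'joint_positions': [1.179, 0.69, -0.195, 1.566, 0.157, 0.902, -0.215], 'qvel': [-0.0, -0.0, -0.002, 0.0, -0.001, 0.0, 0.001], 'tau': [-0.0, -53.961, -1.266, -15.855, 0.009, 0.009, 0.0], 'ee_pos': [257.859, -568.555, 202.863], 'eef_rot': [0.977, 0.211, -0.0, -0.001], 'contact_force': [-0.652, -0.275, 0.894], 'wrist_torque': [-0.007, -0.024, -0.011], 'finger_force': 0.0, 'width': 0.999}
scene [1149. -560. 1183.] [[423.38508682542795, 0.0, 259.3078921882272], [0.0, 423.38508682542795, 193.07906472745495], [0.0, 0.0, 1.0]]
top [ 328.   15. 1092.] [[363.3855552720099, 0.0, 249.32876045105408], [0.0, 363.3855552720099, 187.45008399406976], [0.0, 0.0, 1.0]]
```

View pics/top.png

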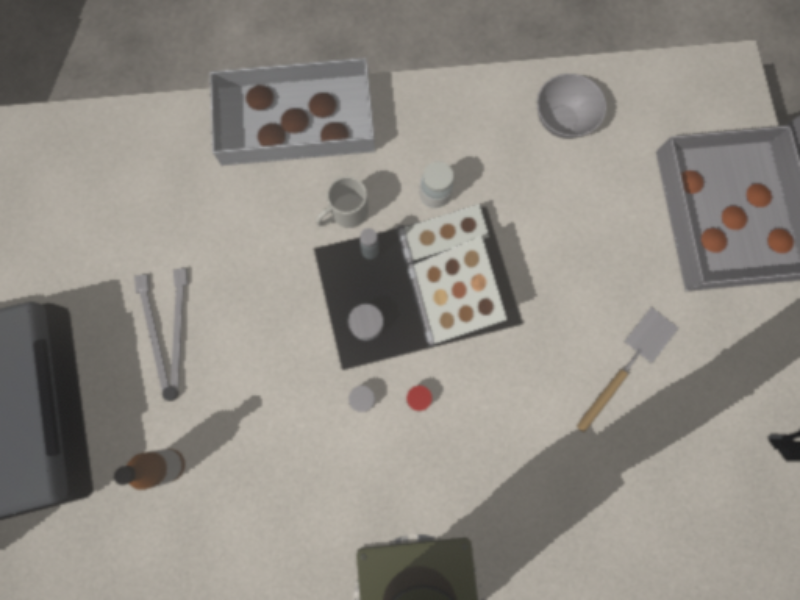

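View pics/scene.png

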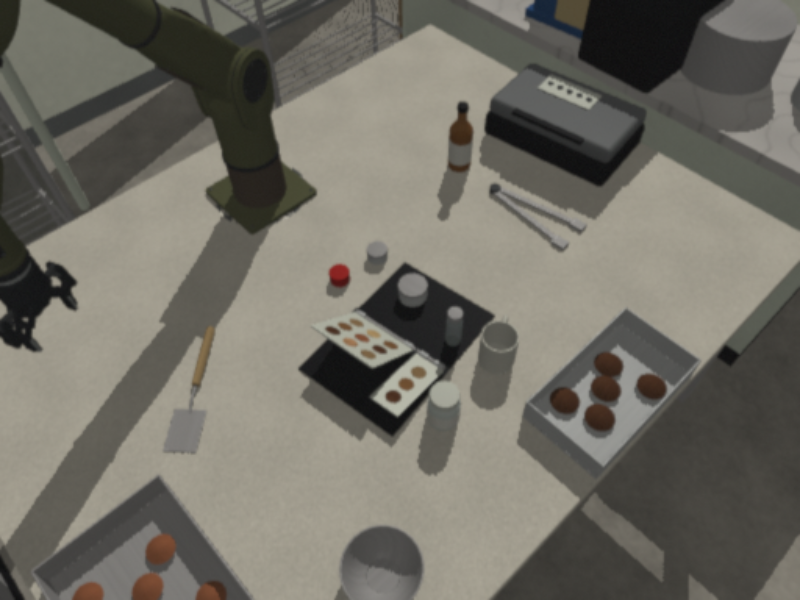

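The top view shows the large grey tin at (366,321) on the bare black cover, whose corners are (315,248) and (342,368). The right-hand corners are (522,323) and (487,205). The wide leaf spans about (412–505, 240–340), the shaker is at (369,243), and the small grey and red tins, which I leave alone, are at (361,398) and (419,398).

```bash
cat > h.py <<'E'
import numpy as np
def load(n): return dict(np.load(f"{n}.npz"))
def ray(c,u,v):
    d=np.linalg.inv(c["camera_matrix"])@np.array([u,v,1.]);return c["R"].T@d,-c["R"].T@c["t"]
def at(c,u,v,z):
    d,o=ray(c,u,v);return o+d*(z-o[2])/d[2]
def cloud(c):
    z=c["z_map"];v,u=np.nonzero(z>0);d=np.c_[u,v,np.ones(len(u))]@np.linalg.inv(c["camera_matrix"]).T*z[v,u][:,None]
    return (d-c["t"])@c["R"],c["color"][v,u].astype(int),u,v
E
python3 - <<'E'
from h import *
import cv2
c=load("top");s=1.5625
P={k:at(c,u/s,v/s,5) for k,(u,v) in dict(fl=(315,248),nl=(342,368),nr=(522,323),fr=(487,205)).items()}
for k,p in P.items():print(k,p.round(1))
print("side lens",[round(np.linalg.norm(P[a]-P[b])) for a,b in(("fl","nl"),("nl","nr"),("nr","fr"),("fr","fl"))])
C=sum(P.values())/4; ex=(P["fl"]-P["nl"]+P["fr"]-P["nr"]);ey=(P["nl"]-P["nr"]+P["fl"]-P["fr"])
yaw=np.arctan2(*(ex/np.linalg.norm(ex)-0)[[1,0]]);yaw2=np.arctan2(-ey[0],ey[1]);print("C",C.round(1),"yaw",yaw,yaw2)
y=(yaw*250+yaw2*360)/610
R=np.array([[np.cos(y),-np.sin(y)],[np.sin(y),np.cos(y)]])
np.savez("chart.npz",C=C[:2],y=y)
for n in("top","scene"):
    p,col,u,v=cloud(load(n));l=(p[:,:2]-C[:2])@R
    m=(abs(l[:,0])<130)&(abs(l[:,1])<190)
    t=m&(l[:,1]>20)&(p[:,2]>36)&(p[:,2]<50)&(l[:,0]<50)
    if t.sum():
        q=l[t];print(n,"tin",t.sum(),q.min(0).round(),q.max(0).round(),cv2.minEnclosingCircle(q.astype(np.float32)),p[t,2].mean())
    for a,b in((-110,30),(58,112)):
        w=m&(l[:,0]>a)&(l[:,0]<b)&(l[:,1]<-25)&(p[:,2]>25)&(col.min(1)>90)
        if w.sum()>5:
            k=np.polyfit(l[w,1],p[w,2],1);r=np.hypot(l[w,1],p[w,2]-9);print(n,"leaf",w.sum(),"ang",np.arctan(-k[0]),"axis at z9",(9-k[1])/k[0],"rmax",np.percentile(r,98),"x",l[w,0].min(),l[w,0].max())
    sh=m&(l[:,1]>15)&(p[:,2]>85)
    if sh.sum():print(n,"shaker",l[sh].mean(0),sh.sum())
E
```

```text
fl [668.8 136.7   5. ]
nl [426.3 101.6   5. ]
nr [ 479.3 -251.9    5. ]
fr [ 725.7 -216.4    5. ]
side lens [245, 357, 249, 358]
C [575.  -57.5   5. ] yaw 0.14360108932135815 0.1542985341435237
top tin 383 [-83.  83.] [-20. 147.] ((-51.688053131103516, 114.74337005615234), 32.31898498535156) 45.140571710737525
top leaf 1558 ang 0.6359836682307142 axis at z9 6.096572141286774 rmax 158.25024899662256 x -109.879125307563 29.983102096674696
top leaf 432 ang 0.21448171300472194 axis at z9 16.66996588607891 rmax 156.6557799437794 x 58.03056714076151 111.97204157120476
top shaker [86.54509661 73.13474994] 104
scene tin 241 [-84.  83.] [-20. 146.] ((-53.889076232910156, 115.02054595947266), 34.77116775512695) 43.60053403692826
scene leaf 629 ang 0.6360011424108309 axis at z9 5.624571379699834 rmax 158.47505605331685 x -109.95881247635005 29.854602137073513
scene leaf 323 ang 0.2125266548253963 axis at z9 14.932981183128012 rmax 156.61444517369065 x 58.197391703441475 111.89604514979108
scene shaker [88.79559013 71.253648  ] 92
```

```bash
cat >> h.py <<'E'
def loc():
    from station import robot
    from scipy.spatial.transform import Rotation as Ro
    d=np.load("chart.npz");y=float(d["y"]);o=robot.get_obs()
    R=np.array([[np.cos(y),-np.sin(y)],[np.sin(y),np.cos(y)]])
    T=Ro.from_quat(o["eef_rot"]).as_matrix();p=(np.array(o["ee_pos"])[:2]-d["C"])@R
    f=np.array(o["contact_force"]);tx=np.arctan2(T[1,0],T[0,0])-y-np.pi/2
    print("t",round(o["clock"],2),"chart",p.round(1),"z",round(o["ee_pos"][2],1),"toolx-yaw err deg",round(np.degrees(tx),2),"tz",T[:,2].round(3),"Fchart",(f[:2]@R).round(1),round(f[2],1),"w",o["width"],"q",np.round(o["joint_positions"],2))
E
r='{"wz":-7.42,"gripper":0.45}'; python3 -m creep '[{"wz":-7.42,"gripper":0.45},{"wz":-7.42,"gripper":0.45},{"wz":-7.42,"gripper":0.45},{"wz":-7.42,"gripper":0.45},{"wz":-7.42,"gripper":0.45},{"wz":-7.42,"gripper":0.45},{"wz":-7.42,"gripper":0.45},{"wz":-7.42,"gripper":0.45},{"wz":-7.42,"gripper":0.45},{"wz":-7.42,"gripper":0.45}]'; python3 -c "from h import *;loc()"
```

```text
t 0.1 chart [-390. -458.] z 202.9 toolx-yaw err deg -74.19 tz [-0.001  0.002 -1.   ] Fchart [0.2 0.2] 0.0 w 0.9984081548135655 q [ 1.18  0.69 -0.19  1.57  0.16  0.9  -0.22]$[0]: bad value
```

```bash
python3 -m creep '[{"dx":0,"dy":0,"dz":0,"wx":0,"wy":0,"wz":-7.42,"gripper":0.45},{"dx":0,"dy":0,"dz":0,"wx":0,"wy":0,"wz":-7.42,"gripper":0.45},{"dx":0,"dy":0,"dz":0,"wx":0,"wy":0,"wz":-7.42,"gripper":0.45},{"dx":0,"dy":0,"dz":0,"wx":0,"wy":0,"wz":-7.42,"gripper":0.45},{"dx":0,"dy":0,"dz":0,"wx":0,"wy":0,"wz":-7.42,"gripper":0.45},{"dx":0,"dy":0,"dz":0,"wx":0,"wy":0,"wz":-7.42,"gripper":0.45},{"dx":0,"dy":0,"dz":0,"wx":0,"wy":0,"wz":-7.42,"gripper":0.45},{"dx":0,"dy":0,"dz":0,"wx":0,"wy":0,"wz":-7.42,"gripper":0.45},{"dx":0,"dy":0,"dz":0,"wx":0,"wy":0,"wz":-7.42,"gripper":0.45},{"dx":0,"dy":0,"dz":0,"wx":0,"wy":0,"wz":-7.42,"gripper":0.45}]'; python3 -c "from h import *;loc()"
```

```text
clock: 1.1
ee_pos: [257.8, -568.9, 203.2]
eef_rot: [0.65, 0.76, 0.0, -0.001]
contact_force: [0.6, 0.6, 0.2]
width: 0.456
finger_force: 0.0
t 1.1 chart [-390.1 -458.3] z 203.2 toolx-yaw err deg 0.31 tz [-0.001  0.001 -1.   ] Fchart [0.7 0.5] 0.2 w 0.4556792346559782 q [ 1.37  0.73 -0.56  1.55  0.44  0.98  0.83]
```

```bash
python3 -m creep '[{"dx":2.5,"dy":1.7,"dz":0,"wx":0,"wy":0,"wz":0,"gripper":0.45},{"dx":2.5,"dy":1.7,"dz":0,"wx":0,"wy":0,"wz":0,"gripper":0.45},{"dx":2.5,"dy":1.7,"dz":0,"wx":0,"wy":0,"wz":0,"gripper":0.45},{"dx":2.5,"dy":1.7,"dz":0,"wx":0,"wy":0,"wz":0,"gripper":0.45},{"dx":2.5,"dy":1.7,"dz":0,"wx":0,"wy":0,"wz":0,"gripper":0.45},{"dx":2.5,"dy":1.7,"dz":0,"wx":0,"wy":0,"wz":0,"gripper":0.45},{"dx":2.5,"dy":1.7,"dz":0,"wx":0,"wy":0,"wz":0,"gripper":0.45},{"dx":2.5,"dy":1.7,"dz":0,"wx":0,"wy":0,"wz":0,"gripper":0.45},{"dx":2.5,"dy":1.7,"dz":0,"wx":0,"wy":0,"wz":0,"gripper":0.45},{"dx":2.5,"dy":1.7,"dz":0,"wx":0,"wy":0,"wz":0,"gripper":0.45}]'; python3 -m creep '[{"dx":2.5,"dy":1.7,"dz":0,"wx":0,"wy":0,"wz":0,"gripper":0.45},{"dx":2.5,"dy":1.7,"dz":0,"wx":0,"wy":0,"wz":0,"gripper":0.45},{"dx":2.5,"dy":1.7,"dz":0,"wx":0,"wy":0,"wz":0,"gripper":0.45},{"dx":2.5,"dy":1.7,"dz":0,"wx":0,"wy":0,"wz":0,"gripper":0.45},{"dx":2.5,"dy":1.7,"dz":0,"wx":0,"wy":0,"wz":0,"gripper":0.45},{"dx":2.5,"dy":1.7,"dz":0,"wx":0,"wy":0,"wz":0,"gripper":0.45},{"dx":2.5,"dy":1.7,"dz":0,"wx":0,"wy":0,"wz":0,"gripper":0.45},{"dx":2.5,"dy":1.7,"dz":0,"wx":0,"wy":0,"wz":0,"gripper":0.45},{"dx":2.5,"dy":1.7,"dz":0,"wx":0,"wy":0,"wz":0,"gripper":0.45},{"dx":2.5,"dy":1.7,"dz":0,"wx":0,"wy":0,"wz":0,"gripper":0.45}]'; python3 - <<'E'
from h import *;loc()
from station import robot
import cv2
c=robot.capture("wrist");np.savez("wrist.npz",**c);cv2.imwrite("pics/w1.png",c["color"])
E
```

```text
clock: 2.1
ee_pos: [389.0, -295.5, 203.5]
eef_rot: [0.652, 0.758, -0.0, -0.0]
contact_force: [-0.1, -1.0, -0.5]
width: 0.447
finger_force: 0.0
clock: 3.1
ee_pos: [519.8, -23.0, 203.4]
eef_rot: [0.652, 0.758, -0.0, -0.0]
contact_force: [-0.0, 0.1, -0.1]
width: 0.452
finger_force: 0.0
t 3.1 chart [-49.5  42.4] z 203.4 toolx-yaw err deg 0.01 tz [-0.001 -0.    -1.   ] Fchart [-0.   0.1] -0.1 w 0.45238459089452643 q [ 0.28  0.59 -0.51  1.87  0.4   0.79 -0.3 ]
```

View pics/w1.png

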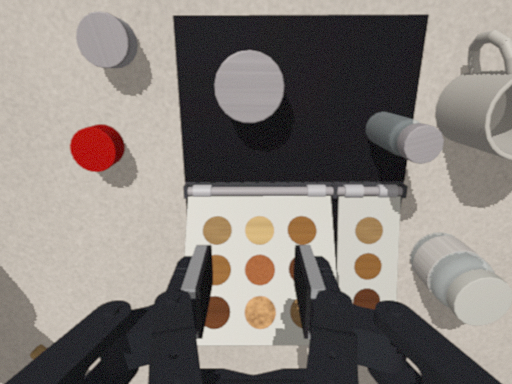

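The wrist view shows the tin at (249,87) in line with the fingers, the spine along row 189 (columns 184–405), and the bare cover's outer corners at (176,15) and (427,15).

```bash
python3 - <<'E'
from h import *
c=load("wrist");d=np.load("chart.npz");y=float(d["y"]);R=np.array([[np.cos(y),-np.sin(y)],[np.sin(y),np.cos(y)]])
for n,u,v,z in(("tin",249,87,45),("cornerNear",176,15,5),("cornerFar",427,15,5),("spineL",186,189,12),("spineR",405,189,12),("shaker",417,142,100)):
    print(n,((at(c,u,v,z)[:2]-d["C"])@R).round(1))
E
```

```text
tin [-53.4 115.2]
cornerNear [-124.9  181.3]
cornerFar [120.1 181.3]
spineL [-124.9    4.7]
spineR [120.9   4.9]
shaker [83.5 74. ]
```

```bash
python3 -m creep '[{"dx":0,"dy":-0.1,"dz":1.9,"wx":0,"wy":0,"wz":0,"gripper":0.45},{"dx":0,"dy":-0.1,"dz":1.9,"wx":0,"wy":0,"wz":0,"gripper":0.45},{"dx":0,"dy":-0.1,"dz":1.9,"wx":0,"wy":0,"wz":0,"gripper":0.45},{"dx":0,"dy":-0.1,"dz":1.9,"wx":0,"wy":0,"wz":0,"gripper":0.45},{"dx":0,"dy":0,"dz":1.9,"wx":0,"wy":0,"wz":0,"gripper":0.45},{"dx":0,"dy":0,"dz":1.9,"wx":0,"wy":0,"wz":0,"gripper":0.45},{"dx":0,"dy":0,"dz":1.9,"wx":0,"wy":0,"wz":0,"gripper":0.45},{"dx":0,"dy":0,"dz":1.9,"wx":0,"wy":0,"wz":0,"gripper":0.45},{"dx":0,"dy":0,"dz":1.9,"wx":0,"wy":0,"wz":0,"gripper":0.45},{"dx":0,"dy":0,"dz":1.9,"wx":0,"wy":0,"wz":0,"gripper":0.45}]'; python3 -c "from h import *;loc()"
```

```text
clock: 4.15
ee_pos: [515.5, -24.8, 12.7]
eef_rot: [0.652, 0.758, -0.0, -0.0]
contact_force: [-0.2, -0.1, -0.2]
width: 0.453
finger_force: 0.0
t 4.15 chart [-54.   41.2] z 12.7 toolx-yaw err deg 0.0 tz [-0.  0. -1.] Fchart [-0.2 -0.1] -0.2 w 0.4526375589978294 q [ 0.11  0.88 -0.25  2.02  0.65  0.32 -0.52]
```

Now push along chart +y (tool x), slow at the contact.

```bash
python3 -m creep '[{"dx":1.2,"dy":0,"dz":0,"wx":0,"wy":0,"wz":0,"gripper":0.45},{"dx":1.0,"dy":0,"dz":0,"wx":0,"wy":0,"wz":0,"gripper":0.45},{"dx":0.5,"dy":0,"dz":0,"wx":0,"wy":0,"wz":0,"gripper":0.45},{"dx":0.5,"dy":0,"dz":0,"wx":0,"wy":0,"wz":0,"gripper":0.45},{"dx":0.5,"dy":0,"dz":0,"wx":0,"wy":0,"wz":0,"gripper":0.45},{"dx":0.6,"dy":0,"dz":0,"wx":0,"wy":0,"wz":0,"gripper":0.45},{"dx":0.8,"dy":0,"dz":0,"wx":0,"wy":0,"wz":0,"gripper":0.45},{"dx":0.8,"dy":0,"dz":0,"wx":0,"wy":0,"wz":0,"gripper":0.45},{"dx":0.8,"dy":0,"dz":0,"wx":0,"wy":0,"wz":0,"gripper":0.45},{"dx":0.8,"dy":0,"dz":0,"wx":0,"wy":0,"wz":0,"gripper":0.45}]'; python3 -c "from h import *;loc()"; python3 -m creep '[{"dx":0.6,"dy":0,"dz":0,"wx":0,"wy":0,"wz":0,"gripper":0.45},{"dx":0.6,"dy":0,"dz":0,"wx":0,"wy":0,"wz":0,"gripper":0.45},{"dx":0.6,"dy":0,"dz":0,"wx":0,"wy":0,"wz":0,"gripper":0.45},{"dx":0.6,"dy":0,"dz":0,"wx":0,"wy":0,"wz":0,"gripper":0.45},{"dx":0.6,"dy":0,"dz":0,"wx":0,"wy":0,"wz":0,"gripper":0.45},{"dx":0.6,"dy":0,"dz":0,"wx":0,"wy":0,"wz":0,"gripper":0.45},{"dx":0.6,"dy":0,"dz":0,"wx":0,"wy":0,"wz":0,"gripper":0.45},{"dx":0.6,"dy":0,"dz":0,"wx":0,"wy":0,"wz":0,"gripper":0.45},{"dx":0,"dy":0,"dz":0,"wx":0,"wy":0,"wz":0,"gripper":0.45},{"dx":0,"dy":0,"dz":0,"wx":0,"wy":0,"wz":0,"gripper":0.45}]'; python3 - <<'E'
from h import *;loc()
from station import robot
import cv2
c=robot.capture("scene");cv2.imwrite("pics/s2.png",cv2.resize(c["color"][110:270,150:370],None,fx=3,fy=3,interpolation=2))
E
```

```text
clock: 5.15
ee_pos: [504.4, 49.6, 13.8]
eef_rot: [0.652, 0.758, -0.0, 0.0]
contact_force: [-0.0, -4.1, 4.1]
width: 0.448
finger_force: 2.3
t 5.15 chart [-53.9 116.4] z 13.8 toolx-yaw err deg -0.02 tz [ 0.    -0.001 -1.   ] Fchart [-0.6 -4. ] 4.1 w 0.44828875134965024 q [-0.06  0.87 -0.21  2.05  0.61  0.28 -0.64]
clock: 6.15
ee_pos: [496.7, 98.5, 13.3]
eef_rot: [0.651, 0.759, 0.0, -0.001]
contact_force: [0.6, -0.3, -0.8]
width: 0.454
finger_force: 0.6
t 6.15 chart [-54.2 165.9] z 13.3 toolx-yaw err deg 0.11 tz [-0.001  0.002 -1.   ] Fchart [ 0.5 -0.3] -0.8 w 0.45368198964498363 q [-0.16  0.87 -0.2   2.05  0.58  0.28 -0.71]
```

View pics/s2.png

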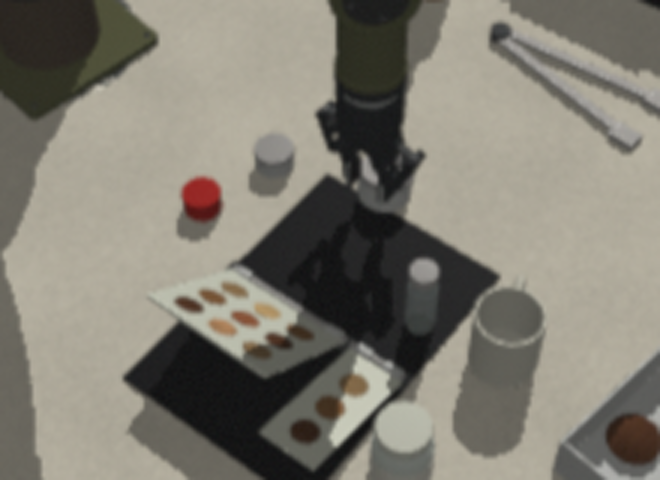

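The tin is now at the cover's outer edge, at about (380,200), still upright between the fingers. The leaves and neighbouring objects look untouched. I'll continue the push.

```bash
python3 -m creep '[{"dx":0.5,"dy":0,"dz":0,"wx":0,"wy":0,"wz":0,"gripper":0.45},{"dx":0.5,"dy":0,"dz":0,"wx":0,"wy":0,"wz":0,"gripper":0.45},{"dx":0.5,"dy":0,"dz":0,"wx":0,"wy":0,"wz":0,"gripper":0.45},{"dx":0.5,"dy":0,"dz":0,"wx":0,"wy":0,"wz":0,"gripper":0.45},{"dx":0.5,"dy":0,"dz":0,"wx":0,"wy":0,"wz":0,"gripper":0.45},{"dx":0.5,"dy":0,"dz":0,"wx":0,"wy":0,"wz":0,"gripper":0.45},{"dx":0.5,"dy":0,"dz":0,"wx":0,"wy":0,"wz":0,"gripper":0.45},{"dx":0.5,"dy":0,"dz":0,"wx":0,"wy":0,"wz":0,"gripper":0.45},{"dx":0,"dy":0,"dz":0,"wx":0,"wy":0,"wz":0,"gripper":0.45},{"dx":0,"dy":0,"dz":0,"wx":0,"wy":0,"wz":0,"gripper":0.45}]'; python3 - <<'E'
from h import *;loc()
from station import robot
import cv2
d=np.load("chart.npz");y=float(d["y"]);R=np.array([[np.cos(y),-np.sin(y)],[np.sin(y),np.cos(y)]])
for n in("wrist","top","scene"):
    c=robot.capture(n);p,col,u,v=cloud(c);l=(p[:,:2]-d["C"])@R
    if n=="wrist":cv2.imwrite("pics/w3.png",c["color"])
    m=(p[:,2]>30)&(p[:,2]<48)&(abs(l[:,0]+53)<45)&(l[:,1]>170)&(l[:,1]<300)
    if m.any():print(n,m.sum(),l[m].min(0),l[m].max(0),np.percentile(p[m,2],[5,50,95]))
E
```

```text
clock: 7.2
ee_pos: [491.1, 137.3, 13.6]
eef_rot: [0.652, 0.758, 0.0, -0.0]
contact_force: [0.1, -1.1, -0.3]
width: 0.447
finger_force: 0.5
t 7.2 chart [-53.9 205.1] z 13.6 toolx-yaw err deg 0.06 tz [-0.     0.001 -1.   ] Fchart [-0.  -1.1] -0.3 w 0.4472804787067636 q [-0.25  0.87 -0.19  2.04  0.56  0.28 -0.76]
wrist 14549 [-86.5012407  193.99665059] [-22.12967196 272.59542583] [40.78361452 44.42318854 47.57508702]
scene 86 [-84.05997101 193.59211227] [-19.77161003 267.78051596] [31.4272414  42.30514915 47.00475634]
```

View pics/w3.png

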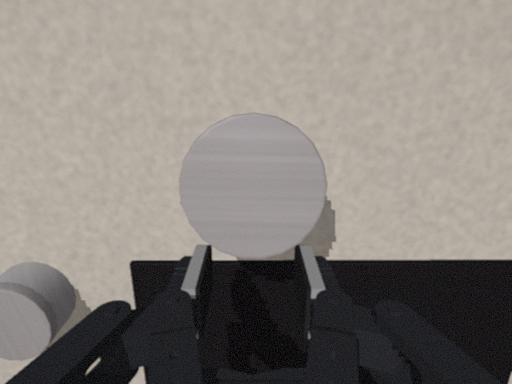

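```bash
python3 - <<'E'
from h import *
from station import robot
d=np.load("chart.npz");y=float(d["y"]);R=np.array([[np.cos(y),-np.sin(y)],[np.sin(y),np.cos(y)]])
c=robot.capture("wrist");print("cam chart",((-c["R"].T@c["t"])[:2]-d["C"])@R,(-c["R"].T@c["t"])[2])
L=lambda u,v,z:((at(c,u,v,z)[:2]-d["C"])@R).round(1)
print("cover edge",L(150,260,5),L(500,260,5));
for z in(40,45):print("tin ctr",L(253,186,z),"near",L(253,257,z),"far",L(253,114,z))
p,col,u,v=cloud(c);m=(abs(u-253)<45)&(abs(v-186)<45);l=(p[:,:2]-d["C"])@R
k=np.linalg.lstsq(np.c_[l[m],np.ones(m.sum())],p[m,2],rcond=None)[0];print("plane",k, "z ctr",k@[*L(253,186,43),1])
E
```

```text
cam chart [-54.05246834 286.21867501] 184.81766013727267
cover edge [-115.6  182.3] [ 94.  182.3]
tin ctr [-54. 240.] near [-54.  204.2] far [-54.  271.5]
tin ctr [-54.  241.6] near [-54. 207.] far [-54. 272.]
plane [ 2.09375143e-03 -1.35425208e-01  7.74014070e+01] z ctr 44.664411785397185
```

```bash
python3 -m creep '[{"dx":-0.2,"dy":0,"dz":0,"wx":0,"wy":0,"wz":0,"gripper":0.45},{"dx":-0.3,"dy":0,"dz":0,"wx":0,"wy":0,"wz":0,"gripper":0.45},{"dx":-0.5,"dy":0,"dz":0,"wx":0,"wy":0,"wz":0,"gripper":0.45},{"dx":-0.5,"dy":0,"dz":0,"wx":0,"wy":0,"wz":0,"gripper":0.45},{"dx":-0.5,"dy":0,"dz":0,"wx":0,"wy":0,"wz":0,"gripper":0.45},{"dx":-0.5,"dy":0,"dz":0,"wx":0,"wy":0,"wz":0,"gripper":0.3},{"dx":-0.5,"dy":0,"dz":0,"wx":0,"wy":0,"wz":0,"gripper":0.2},{"dx":-0.5,"dy":0,"dz":0,"wx":0,"wy":0,"wz":0,"gripper":0},{"dx":0,"dy":0,"dz":0,"wx":0,"wy":0,"wz":0,"gripper":0},{"dx":0,"dy":0,"dz":0,"wx":0,"wy":0,"wz":0,"gripper":0}]'; python3 - <<'E'
from h import *;loc()
from station import robot
d=np.load("chart.npz");y=float(d["y"]);R=np.array([[np.cos(y),-np.sin(y)],[np.sin(y),np.cos(y)]])
c=robot.capture("wrist");p,col,u,v=cloud(c);l=(p[:,:2]-d["C"])@R
m=(p[:,2]>33)&(p[:,2]<50)&(abs(l[:,0]+53)<45)&(l[:,1]>195)&(l[:,1]<300)
fit=lambda q:np.linalg.lstsq(np.c_[l[q],np.ones(q.sum())],p[q,2],rcond=None)[0]
print(l[m].min(0),l[m].max(0),fit(m),p[m,2].mean())
t=(abs(p[:,2])<15)&(l[:,1]>200)&(l[:,1]<330)&(abs(l[:,0]+53)<100);print("table",fit(t),p[t,2].mean())
E
```

```text
clock: 8.4
ee_pos: [496.6, 101.9, 13.7]
eef_rot: [0.652, 0.758, 0.0, -0.0]
contact_force: [0.3, -0.4, -0.3]
width: 0.001
finger_force: 0.0
t 8.4 chart [-53.8 169.4] z 13.7 toolx-yaw err deg -0.0 tz [ 0.  0. -1.] Fchart [ 0.2 -0.4] -0.3 w 0.001407203404533945 q [-0.17  0.87 -0.2   2.05  0.58  0.28 -0.71]
[-86.75668508 201.88835533] [-22.22019856 266.04699364] [-7.45688809e-05  1.00929672e-03  4.06878820e+01] 40.92998743541541
table [2.25725183e-05 1.82205134e-03 5.43180637e-01] 0.9989139849858507
```

```bash
python3 -m creep '[{"dx":0,"dy":0,"dz":-2.5,"wx":0,"wy":0,"wz":0,"gripper":0},{"dx":0,"dy":0,"dz":-2.9,"wx":0,"wy":0,"wz":0,"gripper":0},{"dx":0,"dy":0,"dz":-2.9,"wx":0,"wy":0,"wz":0,"gripper":0},{"dx":0,"dy":0,"dz":-2.9,"wx":0,"wy":0,"wz":0,"gripper":0},{"dx":0,"dy":0,"dz":-2.9,"wx":0,"wy":0,"wz":0,"gripper":0},{"dx":0,"dy":0,"dz":-2.5,"wx":0,"wy":0,"wz":0,"gripper":0},{"dx":0,"dy":0,"dz":-2,"wx":0,"wy":0,"wz":0,"gripper":0},{"dx":-3.5,"dy":0,"dz":0,"wx":0,"wy":0,"wz":0,"gripper":0},{"dx":-3.5,"dy":0.2,"dz":0,"wx":0,"wy":0,"wz":0,"gripper":0},{"dx":-3.5,"dy":0.2,"dz":0,"wx":0,"wy":0,"wz":0,"gripper":0}]'; python3 -m creep '[{"dx":-3,"dy":0.2,"dz":0,"wx":0,"wy":0,"wz":0,"gripper":0},{"dx":-3,"dy":0.2,"dz":0,"wx":0,"wy":0,"wz":0,"gripper":0},{"dx":-3,"dy":0.2,"dz":0,"wx":0,"wy":0,"wz":0,"gripper":0},{"dx":-3,"dy":0.2,"dz":0,"wx":0,"wy":0,"wz":0,"gripper":0},{"dx":-3,"dy":0.2,"dz":0,"wx":0,"wy":0,"wz":0,"gripper":0},{"dx":-3,"dy":0,"dz":0,"wx":0,"wy":0,"wz":0,"gripper":0},{"dx":-2,"dy":0,"dz":0,"wx":0,"wy":0,"wz":0,"gripper":0},{"dx":-2,"dy":0,"dz":0,"wx":0,"wy":0,"wz":0,"gripper":0},{"dx":-1,"dy":0,"dz":0,"wx":0,"wy":0,"wz":0,"gripper":0},{"dx":0,"dy":0,"dz":0,"wx":0,"wy":0,"wz":0,"gripper":0}]';python3 -c "from h import *;loc()"
```

```text
clock: 9.45
ee_pos: [516.2, -1.9, 200.0]
eef_rot: [0.651, 0.759, 0.0, 0.0]
contact_force: [0.0, 0.1, 0.1]
width: 0.003
finger_force: 0.0
clock: 10.45
ee_pos: [560.2, -228.5, 199.4]
eef_rot: [0.653, 0.757, -0.0, 0.0]
contact_force: [-0.3, -1.3, 0.4]
width: -0.002
finger_force: 0.0
t 10.45 chart [ -40.3 -166.9] z 199.4 toolx-yaw err deg -0.12 tz [-0.    -0.001 -1.   ] Fchart [-0.5 -1.2] 0.4 w -0.0021007354150695302 q [ 0.59  0.7  -0.49  1.62  0.39  0.92  0.1 ]
```

```bash
python3 -m creep '[{"dx":0,"dy":0,"dz":1.5,"wx":0,"wy":0,"wz":0,"gripper":0},{"dx":0,"dy":0,"dz":2,"wx":0,"wy":0,"wz":0,"gripper":0},{"dx":0,"dy":0,"dz":2,"wx":0,"wy":0,"wz":0,"gripper":0},{"dx":0,"dy":0,"dz":2,"wx":0,"wy":0,"wz":0,"gripper":0},{"dx":0,"dy":0,"dz":2,"wx":0,"wy":0,"wz":0,"gripper":0},{"dx":0,"dy":0,"dz":2,"wx":0,"wy":0,"wz":0,"gripper":0},{"dx":0.5,"dy":0,"dz":0,"wx":0,"wy":0,"wz":0,"gripper":0},{"dx":0.7,"dy":0,"dz":0,"wx":0,"wy":0,"wz":0,"gripper":0},{"dx":0.7,"dy":0,"dz":0,"wx":0,"wy":0,"wz":0,"gripper":0},{"dx":0.7,"dy":0,"dz":0,"wx":0,"wy":0,"wz":0,"gripper":0}]';python3 -c "from h import *;loc()"
```

```text
clock: 11.45
ee_pos: [557.4, -200.2, 86.0]
eef_rot: [0.652, 0.758, 0.001, 0.001]
contact_force: [-0.3, 1.0, -0.9]
width: -0.004
finger_force: 0.0
t 11.45 chart [ -38.8 -138.5] z 86.0 toolx-yaw err deg 0.06 tz [ 0.002 -0.    -1.   ] Fchart [-0.1  1. ] -0.9 w -0.004151616196293462 q [ 0.5   0.83 -0.4   1.76  0.5   0.65 -0.04]
```

```bash
python3 -m creep '[{"dx":0.5,"dy":0,"dz":-0.5,"wx":0,"wy":0,"wz":0,"gripper":0},{"dx":0.5,"dy":0,"dz":-0.5,"wx":0,"wy":0,"wz":0,"gripper":0},{"dx":0.5,"dy":0,"dz":-0.5,"wx":0,"wy":0,"wz":0,"gripper":0},{"dx":0.6,"dy":0,"dz":-0.5,"wx":0,"wy":0,"wz":0,"gripper":0},{"dx":0.6,"dy":0,"dz":-0.5,"wx":0,"wy":0,"wz":0,"gripper":0},{"dx":0.7,"dy":0,"dz":-0.5,"wx":0,"wy":0,"wz":0,"gripper":0},{"dx":0.7,"dy":0,"dz":-0.5,"wx":0,"wy":0,"wz":0,"gripper":0},{"dx":0.7,"dy":0,"dz":-0.5,"wx":0,"wy":0,"wz":0,"gripper":0},{"dx":0.7,"dy":0,"dz":-0.5,"wx":0,"wy":0,"wz":0,"gripper":0},{"dx":0.7,"dy":0,"dz":-0.4,"wx":0,"wy":0,"wz":0,"gripper":0}]';cat >>h.py <<'E'
def leaf():
    from station import robot
    d=np.load("chart.npz");y=float(d["y"]);R=np.array([[np.cos(y),-np.sin(y)],[np.sin(y),np.cos(y)]])
    c=robot.capture("scene");p,col,u,v=cloud(c);l=(p[:,:2]-d["C"])@R
    for a,b in((-115,-75),(-5,35),(58,112)):
        r=np.hypot(l[:,1]-3,p[:,2]-9);m=(l[:,0]>a)&(l[:,0]<b)&(r>40)&(r<157)&(p[:,2]>8)&(col.min(1)>85)
        if m.sum()>10:
            an=np.degrees(np.arctan2(p[m,2]-9,3-l[m,1]));print((a,b),m.sum(),"angle pct",np.percentile(an,[10,50,90]).round(1))
    return c
E
python3 -c "
from h import *;import cv2;loc();c=leaf();cv2.imwrite('pics/s4.png',cv2.resize(c['color'][110:270,150:370],None,fx=3,fy=3,interpolation=2))"
```

```text
clock: 12.45
ee_pos: [547.3, -139.5, 134.2]
eef_rot: [0.652, 0.758, 0.0, 0.0]
contact_force: [-0.4, 0.6, -0.2]
width: 0.002
finger_force: 0.0
t 12.45 chart [-39.7 -77. ] z 134.2 toolx-yaw err deg 0.01 tz [ 0. -0. -1.] Fchart [-0.3  0.6] -0.2 w 0.001735108856397939 q [ 0.42  0.73 -0.43  1.81  0.45  0.7  -0.11]
(-115, -75) 147 angle pct [36.4 37.2 38.2]
(-5, 35) 177 angle pct [36.6 37.4 38.6]
(58, 112) 470 angle pct [ 11.8  13.6 124.1]
```

View pics/s4.png

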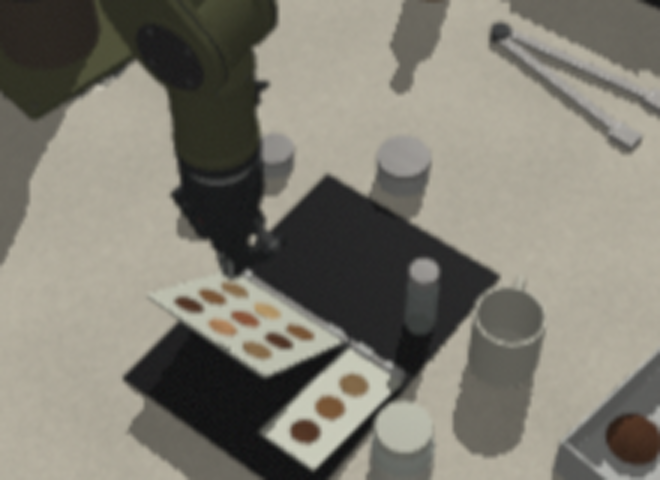

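The fingertips passed over the leaf: it still stands at 37°, with its free edge at about (150,295)–(268,375) in the crop, and the gripper is above it. The tin stands flat on the table at (403,160). I'll back out and come in deeper.

```bash
python3 -m creep '[{"dx":-2,"dy":0,"dz":-0.5,"wx":0,"wy":0,"wz":0,"gripper":0},{"dx":-2.5,"dy":0,"dz":0,"wx":0,"wy":0,"wz":0,"gripper":0},{"dx":-2.5,"dy":0,"dz":0,"wx":0,"wy":0,"wz":0,"gripper":0},{"dx":-2,"dy":0,"dz":0,"wx":0,"wy":0,"wz":0,"gripper":0},{"dx":0,"dy":0,"dz":1,"wx":0,"wy":0,"wz":0,"gripper":0},{"dx":0,"dy":0,"dz":2,"wx":0,"wy":0,"wz":0,"gripper":0},{"dx":0,"dy":0,"dz":2,"wx":0,"wy":0,"wz":0,"gripper":0},{"dx":0,"dy":0,"dz":2,"wx":0,"wy":0,"wz":0,"gripper":0},{"dx":0,"dy":0,"dz":0.8,"wx":0,"wy":0,"wz":0,"gripper":0},{"dx":0,"dy":0,"dz":0,"wx":0,"wy":0,"wz":0,"gripper":0}]';python3 -c "from h import *;loc()"; python3 -m creep '[{"dx":0.7,"dy":0,"dz":0,"wx":0,"wy":0,"wz":0,"gripper":0},{"dx":0.7,"dy":0,"dz":0,"wx":0,"wy":0,"wz":0,"gripper":0},{"dx":0.5,"dy":0,"dz":0,"wx":0,"wy":0,"wz":0,"gripper":0},{"dx":0.5,"dy":0,"dz":0,"wx":0,"wy":0,"wz":0,"gripper":0},{"dx":0.3,"dy":0,"dz":0,"wx":0,"wy":0,"wz":0,"gripper":0},{"dx":0.3,"dy":0,"dz":0,"wx":0,"wy":0,"wz":0,"gripper":0},{"dx":0.3,"dy":0,"dz":0,"wx":0,"wy":0,"wz":0,"gripper":0},{"dx":0.3,"dy":0,"dz":0,"wx":0,"wy":0,"wz":0,"gripper":0},{"dx":0.3,"dy":0,"dz":0,"wx":0,"wy":0,"wz":0,"gripper":0},{"dx":0,"dy":0,"dz":0,"wx":0,"wy":0,"wz":0,"gripper":0}]';python3 -c "
from h import *;import cv2;loc();c=leaf()"
```

```text
clock: 13.5
ee_pos: [559.7, -227.8, 59.4]
eef_rot: [0.652, 0.759, -0.0, -0.002]
contact_force: [-0.7, 0.0, -0.9]
width: -0.001
finger_force: 0.0
t 13.5 chart [ -40.6 -166.1] z 59.4 toolx-yaw err deg 0.08 tz [-0.003  0.001 -1.   ] Fchart [-0.7  0.1] -0.9 w -0.001139509193582656 q [ 0.53  0.88 -0.39  1.73  0.51  0.64 -0.  ]
clock: 14.5
ee_pos: [556.4, -198.6, 62.4]
eef_rot: [0.654, 0.756, -0.003, 0.005]
contact_force: [2.2, -11.7, 7.6]
width: 0.002
finger_force: 6.3
t 14.5 chart [ -39.5 -136.7] z 62.4 toolx-yaw err deg -0.3 tz [ 0.004 -0.01  -1.   ] Fchart [  0.4 -11.9] 7.6 w 0.0017089399375119067 q [ 0.47  0.86 -0.36  1.78  0.52  0.59 -0.08]
(-115, -75) 13 angle pct [37.8 39.1 40. ]
(-5, 35) 170 angle pct [37.3 38.1 39.2]
(58, 112) 464 angle pct [ 12.2  13.7 124. ]
```

```bash
python3 -m creep '[{"dx":0.4,"dy":0,"dz":-0.5,"wx":0,"wy":0,"wz":0,"gripper":0},{"dx":0.4,"dy":0,"dz":-0.5,"wx":0,"wy":0,"wz":0,"gripper":0},{"dx":0.4,"dy":0,"dz":-0.5,"wx":0,"wy":0,"wz":0,"gripper":0},{"dx":0.4,"dy":0,"dz":-0.5,"wx":0,"wy":0,"wz":0,"gripper":0},{"dx":0.5,"dy":0,"dz":-0.5,"wx":0,"wy":0,"wz":0,"gripper":0},{"dx":0.5,"dy":0,"dz":-0.5,"wx":0,"wy":0,"wz":0,"gripper":0},{"dx":0.5,"dy":0,"dz":-0.5,"wx":0,"wy":0,"wz":0,"gripper":0},{"dx":0.6,"dy":0,"dz":-0.5,"wx":0,"wy":0,"wz":0,"gripper":0},{"dx":0.6,"dy":0,"dz":-0.4,"wx":0,"wy":0,"wz":0,"gripper":0},{"dx":0.6,"dy":0,"dz":-0.4,"wx":0,"wy":0,"wz":0,"gripper":0}]';python3 -c "
from h import *;import cv2;loc();c=leaf()"
```

```text
clock: 15.55
ee_pos: [547.8, -142.9, 109.3]
eef_rot: [0.653, 0.758, -0.0, 0.001]
contact_force: [0.0, -3.8, 2.5]
width: -0.0
finger_force: 1.9
t 15.55 chart [-39.7 -80.4] z 109.3 toolx-yaw err deg -0.06 tz [ 0.001 -0.001 -1.   ] Fchart [-0.5 -3.7] 2.5 w -0.00023899279217142342 q [ 0.41  0.77 -0.4   1.83  0.47  0.64 -0.12]
(58, 112) 463 angle pct [ 12.   13.7 124. ]
```

```bash
python3 -m creep '[{"dx":0.7,"dy":0,"dz":-0.4,"wx":0,"wy":0,"wz":0,"gripper":0},{"dx":0.7,"dy":0,"dz":-0.4,"wx":0,"wy":0,"wz":0,"gripper":0},{"dx":0.7,"dy":0,"dz":-0.4,"wx":0,"wy":0,"wz":0,"gripper":0},{"dx":0.7,"dy":0,"dz":-0.4,"wx":0,"wy":0,"wz":0,"gripper":0},{"dx":0.7,"dy":0,"dz":-0.3,"wx":0,"wy":0,"wz":0,"gripper":0},{"dx":0.7,"dy":0,"dz":-0.3,"wx":0,"wy":0,"wz":0,"gripper":0},{"dx":0.7,"dy":0,"dz":-0.3,"wx":0,"wy":0,"wz":0,"gripper":0},{"dx":0.7,"dy":0,"dz":-0.2,"wx":0,"wy":0,"wz":0,"gripper":0},{"dx":0.8,"dy":0,"dz":-0.1,"wx":0,"wy":0,"wz":0,"gripper":0},{"dx":0.8,"dy":0,"dz":-0.1,"wx":0,"wy":0,"wz":0,"gripper":0}]';python3 -c "
from h import *;import cv2;loc();c=leaf();cv2.imwrite('pics/s5.png',cv2.resize(c['color'][110:270,150:370],None,fx=3,fy=3,interpolation=2))"
```

```text
clock: 16.6
ee_pos: [536.7, -70.4, 137.7]
eef_rot: [0.652, 0.758, -0.0, -0.0]
contact_force: [1.0, -0.9, -1.3]
width: -0.0
finger_force: 0.8
t 16.6 chart [-39.9  -7. ] z 137.7 toolx-yaw err deg 0.0 tz [-0. -0. -1.] Fchart [ 0.8 -1. ] -1.3 w -0.00043755956726462933 q [ 0.29  0.7  -0.41  1.88  0.43  0.66 -0.23]
(-115, -75) 66 angle pct [88.3 89.9 90.8]
(-5, 35) 108 angle pct [88.9 90.3 91.1]
(58, 112) 444 angle pct [ 11.8  13.7 124.1]
```

View pics/s5.png

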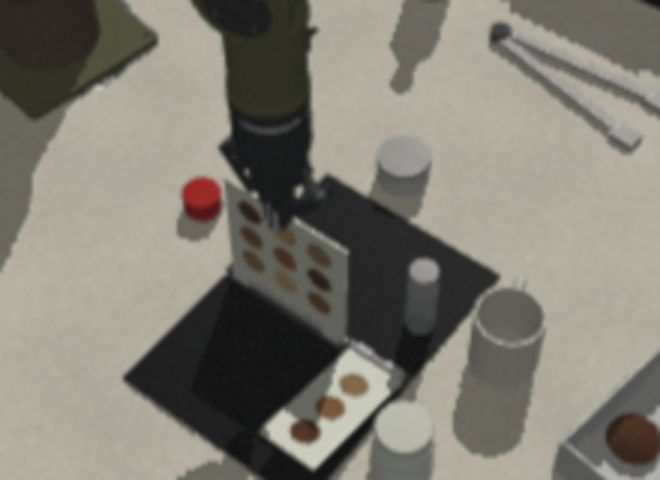

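The leaf is upright at 90° and the narrow leaf is unchanged. The finger is behind the leaf's top edge at about (280,215), so I continue over.

```bash
python3 -m creep '[{"dx":0.6,"dy":0,"dz":0,"wx":0,"wy":0,"wz":0,"gripper":0},{"dx":0.6,"dy":0,"dz":0,"wx":0,"wy":0,"wz":0,"gripper":0},{"dx":0.6,"dy":0,"dz":0.1,"wx":0,"wy":0,"wz":0,"gripper":0},{"dx":0.6,"dy":0,"dz":0.1,"wx":0,"wy":0,"wz":0,"gripper":0},{"dx":0.6,"dy":0,"dz":0.1,"wx":0,"wy":0,"wz":0,"gripper":0},{"dx":0.6,"dy":0,"dz":0.2,"wx":0,"wy":0,"wz":0,"gripper":0},{"dx":0.6,"dy":0,"dz":0.2,"wx":0,"wy":0,"wz":0,"gripper":0},{"dx":0.7,"dy":0,"dz":0.3,"wx":0,"wy":0,"wz":0,"gripper":0},{"dx":0.7,"dy":0,"dz":0.3,"wx":0,"wy":0,"wz":0,"gripper":0},{"dx":0.6,"dy":0,"dz":0.3,"wx":0,"wy":0,"wz":0,"gripper":0}]';python3 -c "
from h import *;loc();leaf()"; python3 -m creep '[{"dx":0.5,"dy":0,"dz":0.3,"wx":0,"wy":0,"wz":0,"gripper":0},{"dx":0.6,"dy":0,"dz":0.4,"wx":0,"wy":0,"wz":0,"gripper":0},{"dx":0.6,"dy":0,"dz":0.4,"wx":0,"wy":0,"wz":0,"gripper":0},{"dx":0.5,"dy":0,"dz":0.5,"wx":0,"wy":0,"wz":0,"gripper":0},{"dx":0.5,"dy":0,"dz":0.5,"wx":0,"wy":0,"wz":0,"gripper":0},{"dx":0.5,"dy":0,"dz":0.5,"wx":0,"wy":0,"wz":0,"gripper":0},{"dx":0.4,"dy":0,"dz":0.5,"wx":0,"wy":0,"wz":0,"gripper":0},{"dx":0.4,"dy":0,"dz":0.5,"wx":0,"wy":0,"wz":0,"gripper":0},{"dx":0.4,"dy":0,"dz":0.5,"wx":0,"wy":0,"wz":0,"gripper":0},{"dx":0.4,"dy":0,"dz":0.5,"wx":0,"wy":0,"wz":0,"gripper":0}]';python3 -c "
from h import *;loc();leaf()"
```

```text
clock: 17.65
ee_pos: [527.5, -8.7, 121.4]
eef_rot: [0.652, 0.758, 0.0, -0.0]
contact_force: [-0.1, -1.0, 1.2]
width: 0.002
finger_force: 0.7
t 17.65 chart [-39.7  55.3] z 121.4 toolx-yaw err deg 0.04 tz [ 0.  0. -1.] Fchart [-0.2 -1. ] 1.2 w 0.0015891016499410776 q [ 0.16  0.7  -0.38  1.93  0.44  0.59 -0.36]
(-115, -75) 144 angle pct [112.  113.7 115.2]
(-5, 35) 195 angle pct [112.  114.1 115.4]
(58, 112) 438 angle pct [ 12.   13.7 124.7]
clock: 18.7
ee_pos: [520.3, 38.1, 75.2]
eef_rot: [0.652, 0.758, -0.0, 0.0]
contact_force: [-0.5, -0.4, 1.0]
width: -0.0
finger_force: 0.6
t 18.7 chart [-39.8 102.7] z 75.2 toolx-yaw err deg 0.01 tz [ 0. -0. -1.] Fchart [-0.5 -0.3] 1.0 w -0.00014227199121439867 q [ 0.02  0.77 -0.3   1.98  0.49  0.46 -0.49]
(-115, -75) 180 angle pct [136.5 139.2 141.2]
(-5, 35) 262 angle pct [137.2 139.2 141.5]
(58, 112) 400 angle pct [ 11.8  13.6 124.7]
```

```bash
python3 -m creep '[{"dx":0.4,"dy":0,"dz":0.5,"wx":0,"wy":0,"wz":0,"gripper":0},{"dx":0.4,"dy":0,"dz":0.6,"wx":0,"wy":0,"wz":0,"gripper":0},{"dx":0.3,"dy":0,"dz":0.6,"wx":0,"wy":0,"wz":0,"gripper":0},{"dx":0.3,"dy":0,"dz":0.6,"wx":0,"wy":0,"wz":0,"gripper":0},{"dx":0.3,"dy":0,"dz":0.6,"wx":0,"wy":0,"wz":0,"gripper":0},{"dx":0.2,"dy":0,"dz":0.6,"wx":0,"wy":0,"wz":0,"gripper":0},{"dx":0.2,"dy":0,"dz":0.6,"wx":0,"wy":0,"wz":0,"gripper":0},{"dx":0.1,"dy":0,"dz":0.6,"wx":0,"wy":0,"wz":0,"gripper":0},{"dx":0.1,"dy":0,"dz":0.6,"wx":0,"wy":0,"wz":0,"gripper":0},{"dx":0,"dy":0,"dz":0.5,"wx":0,"wy":0,"wz":0,"gripper":0}]';python3 -c "
from h import *;loc();leaf()"; python3 -m creep '[{"dx":0,"dy":0,"dz":0.3,"wx":0,"wy":0,"wz":0,"gripper":0},{"dx":0,"dy":0,"dz":0.2,"wx":0,"wy":0,"wz":0,"gripper":0},{"dx":0,"dy":0,"dz":0.1,"wx":0,"wy":0,"wz":0,"gripper":0},{"dx":0,"dy":0,"dz":0,"wx":0,"wy":0,"wz":0,"gripper":0},{"dx":0,"dy":0,"dz":0,"wx":0,"wy":0,"wz":0,"gripper":0},{"dx":0,"dy":0,"dz":0,"wx":0,"wy":0,"wz":0,"gripper":0},{"dx":0,"dy":0,"dz":0,"wx":0,"wy":0,"wz":0,"gripper":0},{"dx":0,"dy":0,"dz":0,"wx":0,"wy":0,"wz":0,"gripper":0},{"dx":0,"dy":0,"dz":0,"wx":0,"wy":0,"wz":0,"gripper":0},{"dx":0,"dy":0,"dz":0,"wx":0,"wy":0,"wz":0,"gripper":0}]';python3 -c "
from h import *;loc();leaf()"
```

```text
clock: 19.75
ee_pos: [516.9, 60.7, 17.1]
eef_rot: [0.652, 0.758, -0.0, -0.0]
contact_force: [-0.4, 0.2, 1.8]
width: -0.001
finger_force: 0.5
t 19.75 chart [-39.8 125.6] z 17.1 toolx-yaw err deg 0.02 tz [-0.  0. -1.] Fchart [-0.3  0.3] 1.8 w -0.001193959823815601 q [-0.08  0.87 -0.21  2.01  0.53  0.32 -0.58]
(-115, -75) 195 angle pct [161.8 164.8 166.9]
(-5, 35) 256 angle pct [162.3 164.7 166.8]
(58, 112) 388 angle pct [ 11.9  13.5 126. ]
clock: 20.8
ee_pos: [517.0, 60.5, 11.7]
eef_rot: [0.652, 0.758, 0.0, 0.0]
contact_force: [-0.3, 0.1, -0.5]
width: -0.003
finger_force: 0.0
t 20.8 chart [-39.8 125.4] z 11.7 toolx-yaw err deg 0.01 tz [ 0. -0. -1.] Fchart [-0.2  0.2] -0.5 w -0.003426001587398814 q [-0.08  0.88 -0.2   2.01  0.54  0.3  -0.58]
(-115, -75) 182 angle pct [164.5 167.1 169.2]
(-5, 35) 247 angle pct [165.3 167.5 169.9]
(58, 112) 384 angle pct [ 12.   13.7 125.3]
```

```bash
python3 - <<'E'
from h import *
from station import robot
import cv2
d=np.load("chart.npz");y=float(d["y"]);R=np.array([[np.cos(y),-np.sin(y)],[np.sin(y),np.cos(y)]])
c=robot.capture("scene");p,col,u,v=cloud(c);l=(p[:,:2]-d["C"])@R
for a in(-100,0):
  for b in range(20,190,20):
    m=(abs(l[:,0]-a-5)<20)&(abs(l[:,1]-b)<8)&(p[:,2]<60)
    if m.any():print(a,b,m.sum(),np.percentile(p[m,2],[10,50,90]).round(1),np.median(col[m].min(1)))
cv2.imwrite('pics/s6.png',cv2.resize(c['color'][110:270,150:370],None,fx=3,fy=3,interpolation=2))
E
```

```text
-100 20 53 [ 9.5 14.  16.5] 147.0
-100 40 45 [13.8 18.4 21.7] 84.0
-100 60 47 [17.9 21.6 25.6] 134.0
-100 80 45 [23.6 27.2 30.6] 88.0
-100 100 51 [26.6 31.1 34.6] 127.0
-100 120 46 [31.9 35.6 39.8] 90.0
-100 140 35 [35.6 39.3 42.4] 83.0
-100 160 1 [40.3 40.3 40.3] 57.0
0 20 53 [ 9.9 13.5 17.2] 97.0
0 40 52 [14.9 17.7 21.8] 57.0
0 60 53 [18.9 22.2 26.8] 86.0
0 80 52 [23.8 26.7 31.9] 60.5
0 100 52 [28.6 31.4 33.8] 125.0
0 120 52 [32.6 36.2 39.4] 98.5
0 140 47 [35.9 39.6 42.8] 119.0
0 160 20 [40.2 42.6 44.4] 148.0
0 180 4 [-4.   2.1  4.4] 70.0
```

View pics/s6.png

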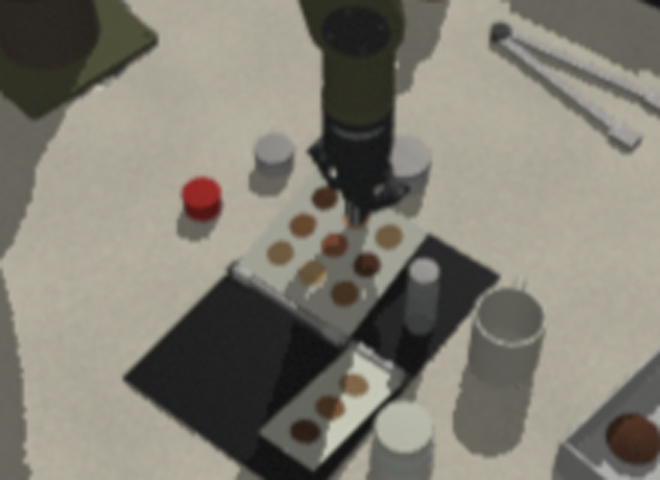

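The leaf lies at about 12° above flat, with its free edge near z = 42. The fingertips touch it at about (355,215), so the real tips sit higher than the reported TCP. I'll press on slowly, watching the force.

```bash
python3 -m creep '[{"dx":0,"dy":0,"dz":0.2,"wx":0,"wy":0,"wz":0,"gripper":0},{"dx":0,"dy":0,"dz":0.2,"wx":0,"wy":0,"wz":0,"gripper":0},{"dx":0,"dy":0,"dz":0.2,"wx":0,"wy":0,"wz":0,"gripper":0},{"dx":0,"dy":0,"dz":0.2,"wx":0,"wy":0,"wz":0,"gripper":0},{"dx":0,"dy":0,"dz":0.2,"wx":0,"wy":0,"wz":0,"gripper":0},{"dx":0,"dy":0,"dz":0.1,"wx":0,"wy":0,"wz":0,"gripper":0},{"dx":0,"dy":0,"dz":0,"wx":0,"wy":0,"wz":0,"gripper":0},{"dx":0,"dy":0,"dz":0,"wx":0,"wy":0,"wz":0,"gripper":0},{"dx":0,"dy":0,"dz":0,"wx":0,"wy":0,"wz":0,"gripper":0},{"dx":0,"dy":0,"dz":0,"wx":0,"wy":0,"wz":0,"gripper":0}]';python3 -c "
from h import *;loc();leaf()"
```

```text
clock: 21.9
ee_pos: [516.9, 60.3, 0.7]
eef_rot: [0.652, 0.758, -0.0, 0.0]
contact_force: [0.1, -0.7, -0.3]
width: 0.0
finger_force: 0.0
t 21.9 chart [-39.9 125.2] z 0.7 toolx-yaw err deg -0.0 tz [-0. -0. -1.] Fchart [ 0.  -0.7] -0.3 w 0.00025844526144412286 q [-0.1   0.9  -0.18  2.01  0.55  0.28 -0.59]
(-115, -75) 177 angle pct [168.8 171.7 173.9]
(-5, 35) 237 angle pct [170.1 172.2 174.3]
(58, 112) 379 angle pct [ 12.   13.7 125.4]
```

```bash
python3 -m creep '[{"dx":0,"dy":0,"dz":0.2,"wx":0,"wy":0,"wz":0,"gripper":0},{"dx":0,"dy":0,"dz":0.2,"wx":0,"wy":0,"wz":0,"gripper":0},{"dx":0,"dy":0,"dz":0.2,"wx":0,"wy":0,"wz":0,"gripper":0},{"dx":0,"dy":0,"dz":0.2,"wx":0,"wy":0,"wz":0,"gripper":0},{"dx":0,"dy":0,"dz":0.2,"wx":0,"wy":0,"wz":0,"gripper":0},{"dx":0,"dy":0,"dz":0.1,"wx":0,"wy":0,"wz":0,"gripper":0},{"dx":0,"dy":0,"dz":0,"wx":0,"wy":0,"wz":0,"gripper":0},{"dx":0,"dy":0,"dz":0,"wx":0,"wy":0,"wz":0,"gripper":0},{"dx":0,"dy":0,"dz":0,"wx":0,"wy":0,"wz":0,"gripper":0},{"dx":0,"dy":0,"dz":0,"wx":0,"wy":0,"wz":0,"gripper":0}]';python3 -c "
from h import *;loc();leaf()";python3 -m creep '[{"dx":0,"dy":0,"dz":0.1,"wx":0,"wy":0,"wz":0,"gripper":0},{"dx":0,"dy":0,"dz":0.1,"wx":0,"wy":0,"wz":0,"gripper":0},{"dx":0,"dy":0,"dz":0.1,"wx":0,"wy":0,"wz":0,"gripper":0},{"dx":0,"dy":0,"dz":0,"wx":0,"wy":0,"wz":0,"gripper":0},{"dx":0,"dy":0,"dz":0,"wx":0,"wy":0,"wz":0,"gripper":0},{"dx":0,"dy":0,"dz":0,"wx":0,"wy":0,"wz":0,"gripper":0},{"dx":0,"dy":0,"dz":0,"wx":0,"wy":0,"wz":0,"gripper":0},{"dx":0,"dy":0,"dz":0,"wx":0,"wy":0,"wz":0,"gripper":0},{"dx":0,"dy":0,"dz":0,"wx":0,"wy":0,"wz":0,"gripper":0},{"dx":0,"dy":0,"dz":0,"wx":0,"wy":0,"wz":0,"gripper":0}]';python3 -c "
from h import *;loc();leaf()"
```

```text
clock: 22.95
ee_pos: [516.9, 60.3, -10.3]
eef_rot: [0.652, 0.758, -0.0, 0.0]
contact_force: [0.2, -0.7, 0.3]
width: -0.0
finger_force: 0.0
t 22.95 chart [-39.9 125.1] z -10.3 toolx-yaw err deg -0.01 tz [-0. -0. -1.] Fchart [ 0.  -0.7] 0.3 w -8.95769160901288e-05 q [-0.11  0.92 -0.17  2.01  0.55  0.25 -0.59]
(-115, -75) 168 angle pct [173.9 177.  178.5]
(-5, 35) 230 angle pct [173.5 176.6 178.5]
(58, 112) 379 angle pct [ 11.8  13.7 125.8]
clock: 24.0
ee_pos: [516.9, 60.6, -13.3]
eef_rot: [0.652, 0.758, 0.0, 0.0]
contact_force: [0.1, -0.4, -0.1]
width: 0.001
finger_force: 0.0
t 24.0 chart [-39.8 125.4] z -13.3 toolx-yaw err deg 0.01 tz [ 0. -0. -1.] Fchart [ 0.1 -0.4] -0.1 w 0.000668898787262628 q [-0.11  0.93 -0.16  2.01  0.55  0.25 -0.6 ]
(-115, -75) 166 angle pct [172.4 177.6 179.5]
(-5, 35) 222 angle pct [174.4 177.8 179.3]
(58, 112) 389 angle pct [ 12.1  13.7 124.9]
```

```bash
python3 -m creep '[{"dx":0,"dy":0,"dz":0.1,"wx":0,"wy":0,"wz":0,"gripper":0},{"dx":0,"dy":0,"dz":0,"wx":0,"wy":0,"wz":0,"gripper":0},{"dx":0,"dy":0,"dz":0.1,"wx":0,"wy":0,"wz":0,"gripper":0},{"dx":0,"dy":0,"dz":0,"wx":0,"wy":0,"wz":0,"gripper":0},{"dx":0,"dy":0,"dz":0.1,"wx":0,"wy":0,"wz":0,"gripper":0},{"dx":0,"dy":0,"dz":0,"wx":0,"wy":0,"wz":0,"gripper":0},{"dx":0,"dy":0,"dz":0,"wx":0,"wy":0,"wz":0,"gripper":0},{"dx":0,"dy":0,"dz":0,"wx":0,"wy":0,"wz":0,"gripper":0},{"dx":0,"dy":0,"dz":0,"wx":0,"wy":0,"wz":0,"gripper":0},{"dx":0,"dy":0,"dz":0,"wx":0,"wy":0,"wz":0,"gripper":0}]';python3 -c "
from h import *;loc();leaf()"
```

```text
clock: 25.05
ee_pos: [517.0, 60.5, -16.3]
eef_rot: [0.652, 0.758, -0.0, 0.0]
contact_force: [-0.5, -0.2, 0.1]
width: -0.0
finger_force: 0.0
t 25.05 chart [-39.8 125.4] z -16.3 toolx-yaw err deg 0.0 tz [ 0. -0. -1.] Fchart [-0.5 -0.2] 0.1 w -0.0001962675056975535 q [-0.11  0.93 -0.16  2.01  0.56  0.24 -0.6 ]
(-115, -75) 148 angle pct [-179.7  178.   179.8]
(-5, 35) 175 angle pct [-49.8 178.6 179.8]
(58, 112) 380 angle pct [ 12.1  13.9 125.2]
```

```bash
python3 -m creep '[{"dx":0,"dy":0,"dz":0.1,"wx":0,"wy":0,"wz":0,"gripper":0},{"dx":0,"dy":0,"dz":0,"wx":0,"wy":0,"wz":0,"gripper":0},{"dx":0,"dy":0,"dz":0.1,"wx":0,"wy":0,"wz":0,"gripper":0},{"dx":0,"dy":0,"dz":0,"wx":0,"wy":0,"wz":0,"gripper":0},{"dx":0,"dy":0,"dz":0,"wx":0,"wy":0,"wz":0,"gripper":0},{"dx":0,"dy":0,"dz":0,"wx":0,"wy":0,"wz":0,"gripper":0},{"dx":0,"dy":0,"dz":0,"wx":0,"wy":0,"wz":0,"gripper":0},{"dx":0,"dy":0,"dz":0,"wx":0,"wy":0,"wz":0,"gripper":0},{"dx":0,"dy":0,"dz":0,"wx":0,"wy":0,"wz":0,"gripper":0},{"dx":0,"dy":0,"dz":0,"wx":0,"wy":0,"wz":0,"gripper":0}]';python3 - <<'E'
from h import *;loc()
from station import robot
d=np.load("chart.npz");y=float(d["y"]);R=np.array([[np.cos(y),-np.sin(y)],[np.sin(y),np.cos(y)]])
c=robot.capture("scene");p,col,u,v=cloud(c);l=(p[:,:2]-d["C"])@R
for n,x0,x1,y0,y1 in(("leaf",-115,-60,20,155),("leaf2",-20,35,20,155),("cover-",-110,30,-150,-30)):
    m=(l[:,0]>x0)&(l[:,0]<x1)&(l[:,1]>y0)&(l[:,1]<y1)&(p[:,2]<25);k=np.polyfit(l[m,1],p[m,2],1);print(n,k,p[m,2].mean())
E
```

```text
clock: 26.1
ee_pos: [517.1, 60.5, -16.8]
eef_rot: [0.652, 0.758, 0.0, 0.001]
contact_force: [-2.5, 0.3, 16.7]
width: 0.002
finger_force: 8.4
t 26.1 chart [-39.7 125.3] z -16.8 toolx-yaw err deg 0.02 tz [ 0.001 -0.    -1.   ] Fchart [-2.4  0.7] 16.7 w 0.002394486000955326 q [-0.11  0.93 -0.15  2.01  0.56  0.24 -0.6 ]
leaf [-1.87867988e-03  1.02854098e+01] 10.133737657720705
leaf2 [1.10451256e-03 9.79122824e+00] 9.886104039396992
cover- [3.83085646e-03 4.36350198e+00] 4.012391349626473
```

The force now holds at a steady 16.7 N, so the leaf is on its stop with zero slope. I'll retreat straight up and check.

```bash
python3 -m creep '[{"dx":0,"dy":0,"dz":-0.3,"wx":0,"wy":0,"wz":0,"gripper":0},{"dx":0,"dy":0,"dz":-1,"wx":0,"wy":0,"wz":0,"gripper":0},{"dx":0,"dy":0,"dz":-2,"wx":0,"wy":0,"wz":0,"gripper":0},{"dx":0,"dy":0,"dz":-2.5,"wx":0,"wy":0,"wz":0,"gripper":0},{"dx":0,"dy":0,"dz":-2.5,"wx":0,"wy":0,"wz":0,"gripper":0},{"dx":0,"dy":0,"dz":-2.5,"wx":0,"wy":0,"wz":0,"gripper":0},{"dx":0,"dy":0,"dz":-2.5,"wx":0,"wy":0,"wz":0,"gripper":0},{"dx":0,"dy":0,"dz":-2,"wx":0,"wy":0,"wz":0,"gripper":0},{"dx":0,"dy":0,"dz":-1,"wx":0,"wy":0,"wz":0,"gripper":0},{"dx":0,"dy":0,"dz":0,"wx":0,"wy":0,"wz":0,"gripper":0}]';python3 - <<'E'
from h import *;loc();c=leaf()
import cv2
d=np.load("chart.npz");y=float(d["y"]);R=np.array([[np.cos(y),-np.sin(y)],[np.sin(y),np.cos(y)]])
p,col,u,v=cloud(c);l=(p[:,:2]-d["C"])@R
for n,x0,x1,y0,y1 in(("leaf",-115,-60,20,155),("leaf2",-20,35,20,155)):
    m=(l[:,0]>x0)&(l[:,0]<x1)&(l[:,1]>y0)&(l[:,1]<y1)&(p[:,2]<25);print(n,np.polyfit(l[m,1],p[m,2],1),p[m,2].mean())
cv2.imwrite('pics/s7.png',cv2.resize(c['color'],(800,600)))
E
```

```text
clock: 27.15
ee_pos: [517.8, 60.6, 145.9]
eef_rot: [0.652, 0.758, 0.001, 0.001]
contact_force: [0.7, -0.4, -0.7]
width: 0.0
finger_force: 0.0
t 27.15 chart [-39.  125.3] z 145.9 toolx-yaw err deg -0.01 tz [ 0.003  0.    -1.   ] Fchart [ 0.7 -0.5] -0.7 w 0.00010140561032159428 q [ 0.03  0.66 -0.39  1.93  0.41  0.62 -0.46]
(-115, -75) 168 angle pct [-179.7  178.5  179.7]
(-5, 35) 187 angle pct [-179.6  178.3  179.7]
(58, 112) 363 angle pct [ 12.   13.6 126.2]
leaf [-2.02641455e-03  1.03645537e+01] 10.189196859741886
leaf2 [8.98059866e-04 1.01616878e+01] 10.239362957260997
```

View pics/s7.png

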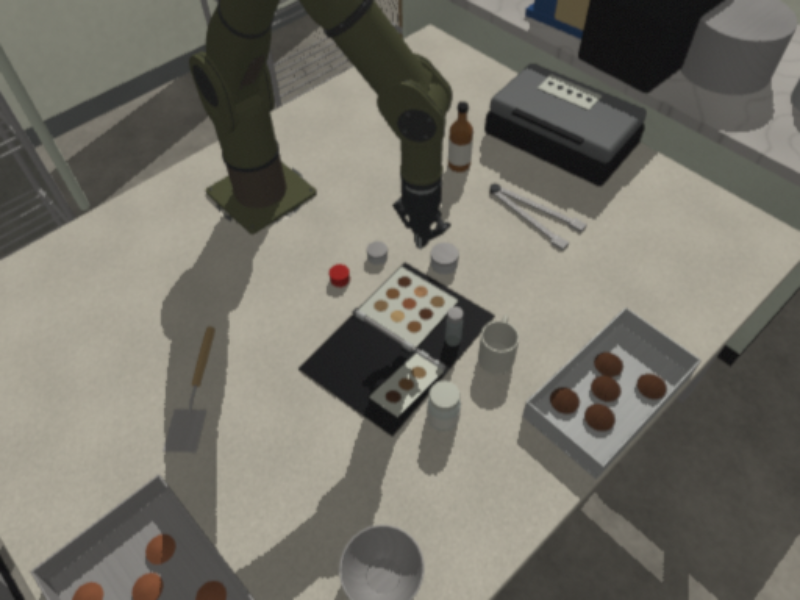

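The wide leaf lies flat on the +y cover at (408,305). The tin stands on the open table at (444,257), and the narrow leaf and everything else are where they were, so I'm handing in.

```bash
python3 -c "from station import robot;print(robot.close_job())"
```

```text
the job is handed in; nothing more can be done
None
```

The job is handed in at about 27 s: the tin was slid onto the open table, tilting about 8° against the fingers as it dropped off the cover's edge and then settling flat, and the wide leaf was turned over the spine and pressed flat, with the narrow leaf and everything else left as they were.

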